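# Turn the row of preserves round for the farm-shop display

## Robot

A 6-joint arm with a two-finger parallel gripper is mounted at the origin on the work surface. World frame = base frame: x ahead of the robot, y to its left, z up, the work surface at z = 0. Lengths are in m, angles in rad, forces in N, time in s.
With the tool pointing down it reaches from about 0.35 to 1 m from the base axis. Payload 7.1 kg.
Tool frame: the origin (TCP) lies midway between the tips of the shut fingers; the grasp point (between the pads) lies pinch_z behind it (pinch_z is the distance from the TCP to the grasp point, in m); x points along the fingers, y is the direction in which the jaws open and shut, and the axes are right-handed (so a half turn about x gives the same grasp; the last joint's range is limited). The gripper opens to 85 mm and grips with 20 to 120 N. Pads are 22 mm wide; open, the fingers measure 114 mm over their backs; the gripper's body (76 mm by 85 mm) begins 54 mm behind the grasp point. The pads swing forward as they close: fully open they stand 13 mm farther back than shut.
Start: joints at [1.301, 0.423, 1.63, -0, 1.089, -0.019], TCP at [0.155, 0.605, 0.231] pointing down, gripper open.
Joint ranges: [-3, 3], [-0.9, 2.11], [0.09, 2.58], [-1.31, 4.45], [0.11, 2.69], [-2.54, 2.54]. Speed limits (rad/s): [2.39, 2.39, 3.01, 3.14, 3.14, 3.14].

## Interface

Orientations are given as a unit quaternion [w, x, y, z].
In Python, from cell import get_obs, capture, sign_off, pinch_z gives the robot as it stands. The module is installed in compiled form; this text tells all that it offers.
- The arm moves only by the tool step_arm, never from a script. Its argument "plan" is one flat list of numbers, 7 for each row, row after row: the shift along the tool's x, y, z in cm, then the turn, a rotation vector about the tool's x, y, z in degrees, then the closure in counts, from 0 (fully open) to 255 (shut). A call has 1 to 5 rows; each row is the pose to reach, as a shift and turn from the pose measured when the call began, along the tool's axes at that moment; what a row does not reach only later rows make up. A row lasts 1/12 s, in which the tool goes at most 41.7 mm and 7.16 degrees, less where a joint would pass 70% of its speed; a pose out of reach is approached as far as the arm can. A call with a gripper value outside its range is refused whole. The fingers move at their own pace and stop on an object; "grip_force" is the grip in N (left out, the last holds). Time passes only in rows, so rows that repeat a pose let the fingers close. It gives the time, the measured TCP pose, the force and the opening at its end, in the units of the state.
- get_obs(): the state, without advancing time (a new reading comes with each control period).
- capture(name): name is "scene" or "top"; returns a dict with "image" (384x512x3 uint8, red, green, blue), "z_map" (384x512 float32, m along the optical axis (not along the pixel's ray), 0 where there is no reading), "mtx" (3x3 intrinsics, pixels), "camera_from_world" (4x4, takes a point from world to camera coordinates). Camera axes: x right, y down, z forward; pixel columns grow to the right and rows downward; lengths in m; the calibration is good to about 2 mm. A picture is of the moment at which its call begins.
- sign_off(): hands the job in, once; it reports no verdict.
The state is a dict: "time": time; "q": joint angles; "qvel": joint speeds; "tau": joint torques, N m; "tcp_pos": TCP position; "tool_rot": TCP orientation; "ft_force": force on the tool from outside, world axes, zero at the start; "moment": the same for the moment, N m; "finger_gap": finger opening in m.
Only numpy, scipy, OpenCV 4.12 (cv2) and the standard library are available. Lean on these libraries where they do the work, as an engineer would, in place of code of your own. Each camera call takes 0.05 s, during which the arm holds its last target.

## Task

Move the four jars of preserves from the dark delivery rack to the yellow-rimmed display rack, one in each bay, in the reverse order: the jar that was leftmost in the delivery rack (seen from the robot) goes into the rightmost bay of the display rack, and so on, so that customers facing you across the counter read the row as you do now. Set each jar down gently, standing flat on its bay's floor, never tip a jar over, and leave all four released and at rest.

Things in the scene. Friction and masses are not known exactly. Their poses are not given: they have to be found in the camera images.
- jar_red_center (a point): Jar of preserves with red lid, dark red jam and a paper label band: a round jar 48 mm across (lid 47 mm across, the top 14 mm), 84 mm tall, about 0.22 kg, loose, upright. The point is its centre, on the axis 42 mm above its underside; z is the jar's axis, up. It starts in the delivery rack in the bay behind the tag of its lid colour, up to about 5 mm off the bay's middle each way.
- jar_yellow_center (a point): Jar of preserves with yellow lid, amber marmalade and a paper label band: a round jar 48 mm across (lid 47 mm across, the top 14 mm), 84 mm tall, about 0.22 kg, loose, upright. The point is its centre, on the axis 42 mm above its underside; z is the jar's axis, up. It starts in the delivery rack in the bay behind the tag of its lid colour, up to about 5 mm off the bay's middle each way.
- jar_green_center (a point): Jar of preserves with green lid, olive-green pickles and a paper label band: a round jar 48 mm across (lid 47 mm across, the top 14 mm), 84 mm tall, about 0.22 kg, loose, upright. The point is its centre, on the axis 42 mm above its underside; z is the jar's axis, up. It starts in the delivery rack in the bay behind the tag of its lid colour, up to about 5 mm off the bay's middle each way.
- jar_white_center (a point): Jar of preserves with white lid, dark purple jam and a paper label band: a round jar 48 mm across (lid 47 mm across, the top 14 mm), 84 mm tall, about 0.22 kg, loose, upright. The point is its centre, on the axis 42 mm above its underside; z is the jar's axis, up. It starts in the delivery rack in the bay behind the tag of its lid colour, up to about 5 mm off the bay's middle each way.
- tag_red: Fixed flat black price tag with a red panel, 22 x 50 x 4 mm, lying on the delivery rack's ledge (ledge top 20 mm above the table). Marks the bay where the red-lidded jar starts, and stays behind. Origin: centre of its underside; axes parallel to the delivery rack's; the bay's middle lies 49 mm from it along +x.
- tag_yellow: Fixed flat black price tag with a yellow panel, 22 x 50 x 4 mm, lying on the delivery rack's ledge (ledge top 20 mm above the table). Marks the bay where the yellow-lidded jar starts, and stays behind. Origin: centre of its underside; axes parallel to the delivery rack's; the bay's middle lies 49 mm from it along +x.
- tag_green: Fixed flat black price tag with a green panel, 22 x 50 x 4 mm, lying on the delivery rack's ledge (ledge top 20 mm above the table). Marks the bay where the green-lidded jar starts, and stays behind. Origin: centre of its underside; axes parallel to the delivery rack's; the bay's middle lies 49 mm from it along +x.
- tag_white: Fixed flat black price tag with a white panel, 22 x 50 x 4 mm, lying on the delivery rack's ledge (ledge top 20 mm above the table). Marks the bay where the white-lidded jar starts, and stays behind. Origin: centre of its underside; axes parallel to the delivery rack's; the bay's middle lies 49 mm from it along +x.
- delivery_rack: Fixed dark-wood rack, brown rims, 72 x 270 mm plus 26 mm tag ledge on its -x side. 4 bays in a row along y, 62 x 62 mm inside, middles at x 0, y +99, +33, -33, -99 mm; floors 8 mm, rims and 4 mm dividers 20 mm above the table. Origin: underside centre; x roughly away from the robot, y roughly to its left (within 20 deg). Full at start; jars 10 to 26 mm apart along y: fingers fit only on their x sides. On the robot's left or right.
- display_rack: Fixed pale-wood rack, yellow rims, 72 x 270 mm, no ledge. 4 bays in a row along y, 62 x 62 mm inside, middles at x 0, y +99, +33, -33, -99 mm; floors 8 mm, rims and 4 mm dividers 20 mm above the table. Origin: underside centre; x roughly away from the robot, y roughly to its left (within 20 deg). Empty at start; on the other side from the delivery rack.

How it is judged:
By the outcome, as a careful person would: the job done as asked, in the order asked, and still so for the second after the job is handed in, with the robot touching nothing.
It also fails if it takes over 120 s, if anything falls off the work surface, if the arm or the gripper's body presses on something with over 40 N, if the wrist force passes 120 N, or if a joint passes its speed limit or range.

## Working session

There is one attempt and no reset: what is moved stays moved. The work goes in short steps, Python scripts to look and compute and a tool call to move; the robot and the scene stay as the last step left them, time stands still between calls to the robot, and variables do not carry over. Pictures are saved under pics/ and viewed, and the job is handed in when it is done.

Besides the shell and the picture viewer there is one more tool, called after "Request:" by a JSON object that holds its "fn" and its "kwargs", one argument or row to a line. step_arm: Moves the arm, as the interface text tells. Its arguments: {"type":"object","properties":{"plan":{"type":"array"},"grip_force":{"type":"number"}},"required":["plan"]}

```bash
mkdir -p pics; ls; python3 - <<'E'
from cell import *
import cv2,numpy as np
print(get_obs(), pinch_z)
for n in("scene","top"):
    c=capture(n); cv2.imwrite(f"pics/{n}0.png",c["image"][:,:,::-1]); print(c["mtx"],c["camera_from_world"])
    np.savez(f"{n}0.npz",**c)
E
```

```text
pics
{'time': 0.0, 'q': array([ 1.30098836e+00,  4.23872983e-01,  1.63073028e+00, -5.27618887e-05,
        1.08857963e+00, -1.89839983e-02]), 'qvel': array([ 8.48039928e-05,  1.87810050e-03, -9.17206620e-04,  6.08445655e-04,
        1.85544333e-03, -4.95651138e-04]), 'tau': array([-4.41779863e-03, -5.57385957e+01, -2.81731063e+01, -4.70171944e-04,
        7.61627132e-03, -1.30434185e-05]), 'tcp_pos': array([0.15495425, 0.60490139, 0.23050979]), 'tool_rot': array([ 0.70148963,  0.08788   ,  0.70161874, -0.08899752]), 'ft_force': array([ 0.06734506, -0.40755156,  0.04002334]), 'moment': array([0.00075476, 0.03994561, 0.05859215]), 'finger_gap': 0.08558633586230073} 0.0187
[[447.47431527   0.         256.62243635]
 [  0.         447.47431527 192.44493492]
 [  0.           0.           1.        ]] [[ 0.47461301  0.88003181 -0.01692611 -0.21960922]
 [ 0.52097756 -0.29636604 -0.80046833 -0.19973661]
 [-0.70945392  0.37109457 -0.59913601  1.56409451]
 [ 0.          0.          0.          1.        ]]
[[375.54857783   0.         254.74905694]
 [  0.         375.54857783 189.2062118 ]
 [  0.           0.           1.        ]] [[ 0.0163967  -0.99986076 -0.00310058 -0.00172566]
 [-0.99467493 -0.01599594 -0.10181314  0.52467085]
 [ 0.10174937  0.00475347 -0.99479871  0.80614243]
 [ 0.          0.          0.          1.        ]]
```

View pics/scene0.png

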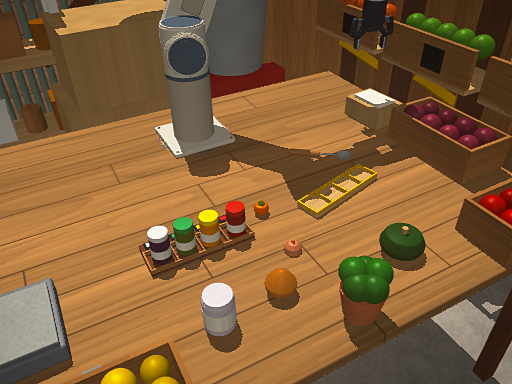

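View pics/top0.png

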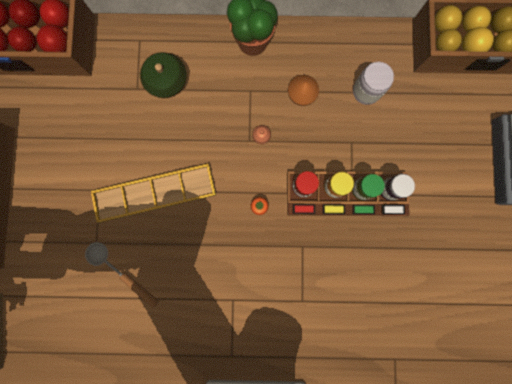

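The delivery rack is on the right. From left to right its lids are red at (306,183), yellow (341,184), green (372,186) and white (402,186) in the top view. The empty display rack is on the left, with corners near (92,190) and (214,200). I'll measure both racks and the lids next.

```bash
cat > h.py <<'E'
import numpy as np,cv2
from scipy.spatial.transform import Rotation as R
from cell import *
def ray(c,uv,z):
    M=np.array(c["camera_from_world"]);K=np.array(c["mtx"]);Rm=M[:3,:3];o=-Rm.T@M[:3,3]
    uv=np.atleast_2d(uv).astype(float)
    d=np.c_[uv,np.ones(len(uv))]@np.linalg.inv(K).T@Rm
    return (o+d*((z-o[2])/d[:,2])[:,None])[:,:2]
def cloud(c):
    M=c["camera_from_world"];K=c["mtx"];h,w=c["z_map"].shape
    v,u=np.mgrid[:h,:w];z=c["z_map"]
    p=np.stack([(u-K[0,2])/K[0,0]*z,(v-K[1,2])/K[1,1]*z,z],-1)
    return (p-M[:3,3])@M[:3,:3]
E
python3 - <<'E'
from h import *
rng={'red':[((0,150,80),(6,255,255)),((174,150,80),(180,255,255))],'yellow':[((22,150,80),(32,255,255))],'green':[((50,120,50),(85,255,255))],'white':[((0,0,120),(180,60,255))]}
t=dict(np.load("top0.npz")); s=dict(np.load("scene0.npz"))
for nm,c in(("top",t),("scene",s)):
    hsv=cv2.cvtColor(c["image"],cv2.COLOR_RGB2HSV)
    P=cloud(c); 
    for k,rr in rng.items():
        m=sum(cv2.inRange(hsv,np.array(a),np.array(b)) for a,b in rr)
        n,l,st,ce=cv2.connectedComponentsWithStats(m.astype(np.uint8))
        for i in range(1,n):
            if st[i,4]<12: continue
            p=P[l==i]; med=np.median(p,0)
            if not(0.35<med[0]<0.6 and -.5<med[1]<0) : continue
            hi=p[p[:,2]>.084]
            print(nm,k,st[i],ce[i].round(1),"med",med.round(4),"top",len(hi),hi.mean(0).round(4) if len(hi) else '', (hi.min(0)+hi.max(0))[:2]/2 if len(hi) else '', "ray.024",ray(c,ce[i],.024).round(4))
    # display rim
    m=cv2.inRange(hsv,np.array((20,140,60)),np.array((34,255,255)))>0
    sel=m&(P[...,1]>.08)&(P[...,1]<.55)&(P[...,0]>.3)&(P[...,0]<.62)&(P[...,2]<.04)
    v,u=np.nonzero(sel); print(nm,len(u), np.median(P[sel],0))
    q=ray(c,np.c_[u,v],.020)
    print(cv2.minAreaRect(q.astype(np.float32)*1000))
    # brown? rack rim by height
    cv2.imwrite(f"pics/rim_{nm}.png",sel.astype(np.uint8)*255)
E
```

```text
top red [295 171  24  24 446] [306.5 182.6] med [ 0.5329 -0.0998  0.0923] top 412 [ 0.5324 -0.0988  0.0978] [ 0.49767103 -0.06017301] ray.024 [[ 0.5415 -0.1083]]
top red [294 205  20   8 150] [303.9 208.5] med [ 0.4838 -0.1027  0.0241] top 0   ray.024 [[ 0.4838 -0.1026]]
top yellow [330 172  24  24 448] [341.6 183. ] med [ 0.5336 -0.1714  0.0921] top 415 [ 0.5323 -0.1688  0.0977] [ 0.49828682 -0.09488402] ray.024 [[ 0.5419 -0.1863]]
top yellow [324 205  20   8 154] [333.6 208.6] med [ 0.484  -0.1682  0.0243] top 0   ray.024 [[ 0.4846 -0.1683]]
top green [361 174  23  23 404] [372.  185.2] med [ 0.5303 -0.2328  0.0925] top 400 [ 0.5298 -0.2329  0.0923] [ 0.52962031 -0.23349933] ray.024 [[ 0.538 -0.254]]
top green [354 206  20   7 128] [363.5 209. ] med [ 0.4847 -0.2341  0.0245] top 0   ray.024 [[ 0.4847 -0.2344]]
top white [392 174  23  24 428] [402.7 185.4] med [ 0.5311 -0.2961  0.0923] top 412 [ 0.5301 -0.295   0.0923] [ 0.52981837 -0.29617581] ray.024 [[ 0.5387 -0.3222]]
top white [385 192   8   7  14] [387.7 195.9] med [ 0.5116 -0.2808  0.0467] top 0   ray.024 [[ 0.5148 -0.2884]]

[... 1321 characters left out ...]
954  0.0923] top 242 [ 0.5339 -0.2952  0.092 ] [ 0.5319032  -0.29412733] ray.024 [[ 0.4582 -0.2805]]
scene white [200 232  19  11 121] [209.9 237.4] med [ 0.5546 -0.1772  0.0391] top 0   ray.024 [[ 0.5367 -0.1705]]
scene white [176 240  19  11 129] [184.9 245.6] med [ 0.5512 -0.2406  0.0389] top 0   ray.024 [[ 0.5336 -0.2353]]
scene white [145 243   5   4  15] [146.9 244.4] med [ 0.4838 -0.3151  0.0241] top 0   ray.024 [[ 0.484  -0.3147]]
scene white [151 249  20  11 131] [160.6 254.8] med [ 0.5524 -0.3008  0.0378] top 0   ray.024 [[ 0.5349 -0.297 ]]
scene 863 [0.51808448 0.23170375 0.01754395]
((519.506103515625, 234.79734802246094), (80.99724578857422, 280.04638671875), 13.806994438171387)
```

```bash
python3 - <<'E'
import cv2,numpy as np
a=cv2.imread("pics/top0.png");b=cv2.imread("pics/rim_top.png");c=cv2.imread("pics/scene0.png")
x=cv2.resize(a[150:230,80:240],(800,400),interpolation=0)[:, :]
y=cv2.resize(a[160:225,280:420],(640,297),interpolation=0)
cv2.imwrite("pics/z1.png",x);cv2.imwrite("pics/z2.png",y)
E
```

```text
(no output)
```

View pics/z1.png

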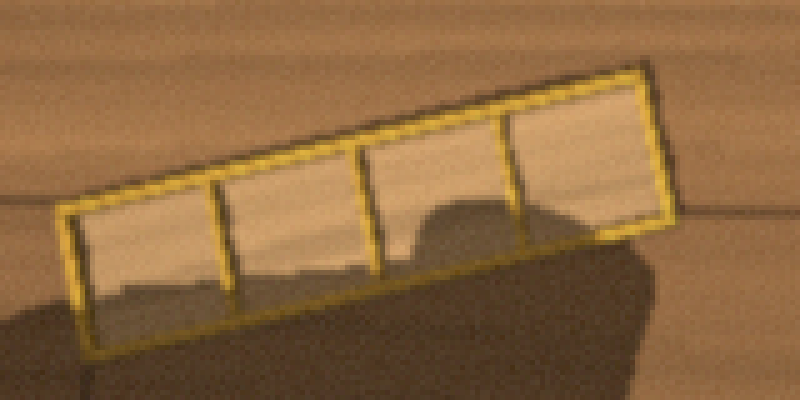

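View pics/z2.png

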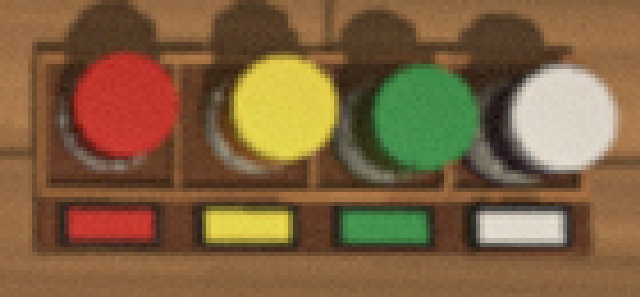

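```bash
cat >> h.py <<'E'
rng={'red':[((0,150,80),(6,255,255)),((174,150,80),(180,255,255))],'yellow':[((22,150,80),(32,255,255))],'green':[((50,120,50),(85,255,255))],'white':[((0,0,120),(180,60,255))]}
E
python3 - <<'E'
from h import *
for nm in("top","scene"):
    c=dict(np.load(nm+"0.npz")); hsv=cv2.cvtColor(c["image"],cv2.COLOR_RGB2HSV); P=cloud(c)
    box=(45,60,80,230) if nm=="top" else None
    m=cv2.inRange(hsv,np.array((20,120,50)),np.array((34,255,255)))
    reg=np.zeros_like(m)
    if nm=="top": reg[155:230,85:222]=1
    else: reg[160:222,290:385]=1
    # tight depth gate: rim tops
    sel=(m>0)&(reg>0)&(abs(P[...,2]-.020)<.004)
    v,u=np.nonzero(sel); q=ray(c,np.c_[u,v],.020).astype(np.float32)
    n,l,st,_=cv2.connectedComponentsWithStats(sel.astype(np.uint8))
    print(nm,"rim",len(q),cv2.minAreaRect(q*1000), np.c_[q.min(0),q.max(0)].round(4).tolist())
    for k,rr in rng.items():
        mm=sum(cv2.inRange(hsv,np.array(a),np.array(b)) for a,b in rr)
        # top face pixels
        s=(mm>0)&(abs(P[...,2]-.092)<.004)&(abs(P[...,0]-.53)<.05)&(P[...,1]<-.06)&(P[...,1]>-.34)
        v,u=np.nonzero(s); q=ray(c,np.c_[u,v],.092).astype(np.float32)
        print(nm,k,len(q),q.mean(0).round(4),[np.round(x,4) for x in cv2.minEnclosingCircle(q)])
E
```

```text
top rim 443 ((513.7835693359375, 235.352294921875), (71.9440689086914, 269.2095947265625), 14.091946601867676) [[0.4465999901294708, 0.5784000158309937], [0.09769999980926514, 0.3709000051021576]]
top red 402 [ 0.5334 -0.0998] [array([ 0.5332, -0.0995]), np.float64(0.0236)]
top yellow 404 [ 0.5331 -0.1704] [array([ 0.5331, -0.1704]), np.float64(0.0236)]
top green 395 [ 0.5299 -0.2331] [array([ 0.53  , -0.2332]), np.float64(0.0235)]
top white 406 [ 0.5304 -0.2952] [array([ 0.5301, -0.2953]), np.float64(0.0236)]
scene rim 521 ((516.8071899414062, 235.26502990722656), (76.00945281982422, 277.18438720703125), 14.125626564025879) [[0.4496999979019165, 0.5855000019073486], [0.09780000150203705, 0.3767000138759613]]
scene red 198 [ 0.5364 -0.0994] [array([ 0.5368, -0.0998]), np.float64(0.0264)]
scene yellow 214 [ 0.5361 -0.17  ] [array([ 0.5362, -0.1698]), np.float64(0.026)]
scene green 222 [ 0.5324 -0.2328] [array([ 0.5323, -0.2333]), np.float64(0.0255)]
scene white 221 [ 0.532  -0.2943] [array([ 0.5333, -0.2947]), np.float64(0.0251)]
```

```bash
cat >> h.py <<'E'
def toolR(o): 
    w,x,y,z=o["tool_rot"]; return R.from_quat([x,y,z,w]).as_matrix()
JAR={'red':(.5345,-.0997),'yellow':(.534,-.1703),'green':(.531,-.2331),'white':(.531,-.295)}
a=np.deg2rad(14.1); X=np.array([np.cos(a),np.sin(a)]);Y=np.array([-X[1],X[0]]);C=np.array([.515,.2353])
BAY={k:C+Y*d for k,d in zip(('red','yellow','green','white'),(-.099,-.033,.033,.099))}
def go(xy,z,yaw=0.):
    "shift (cm) and turn (deg) to tool down at xy,z with tool y along +-world x (yawed)"
    o=get_obs();Rm=toolR(o);p=o["tcp_pos"]
    d=Rm.T@(np.array([*xy,z])-p)*100
    y=np.array([np.cos(yaw),np.sin(yaw),0]); 
    if Rm[:,1]@y<0:y=-y
    x=np.array([0,0,-1.]);T=np.c_[x,y,np.cross(x,y)]
    return d.round(2),np.rad2deg(R.from_matrix(Rm.T@T).as_rotvec()).round(2)
E
python3 - <<'E'
from h import *
o=get_obs();print(toolR(o).round(3));print(BAY)
print(go(JAR['red'],.2))
E
```

```text
[[-0.     0.248  0.969]
 [-0.001  0.969 -0.248]
 [-1.    -0.001 -0.   ]]
{'red': array([0.53911789, 0.13928267]), 'yellow': array([0.5230393 , 0.20329422]), 'green': array([0.5069607 , 0.26730578]), 'white': array([0.49088211, 0.33131733])}
(array([  3.14, -58.84,  54.25]), array([7.563e+01, 5.000e-02, 7.000e-02]))
```

Request:
{"fn": "step_arm", "kwargs": {
  "plan": [0, -2.9, 2.7, 7, 0, 0, 0, 0, -5.8, 5.4, 14, 0, 0, 0, 0, -8.7, 8.1, 21, 0, 0, 0, 0, -11.6, 10.8, 28, 0, 0, 0, 0, -14.5, 13.5, 35, 0, 0, 0]
}}

```text
time: 0.52
tcp_pos: [0.25, 0.4291, 0.2304]
tool_rot: [0.642, 0.296, 0.642, -0.298]
ft_force: [0.9, 0.4, -0.5]
finger_gap: 0.0851
```

```bash
python3 - <<'E'
from h import *
print(get_obs()['q'].round(2),go(JAR['red'],.2))
E
```

```text
[ 1.02  0.24  1.91 -0.    1.    0.32] (array([  3.13, -12.52,  58.73]), array([40.32,  0.1 ,  0.08]))
```

Request:
{"fn": "step_arm", "kwargs": {
  "plan": [0, -0.8, 4, 7, 0, 0, 0, 0, -1.6, 8, 14, 0, 0, 0, 0, -2.4, 12, 21, 0, 0, 0, 0, -3.3, 16, 28, 0, 0, 0, 0, -4.1, 20, 35, 0, 0, 0]
}}

```text
time: 0.93
tcp_pos: [0.3483, 0.2482, 0.2307]
tool_rot: [0.522, 0.477, 0.521, -0.478]
ft_force: [0.3, 0.8, 0.1]
finger_gap: 0.0852
```

```bash
python3 - <<'E'
from h import *
print(get_obs()['q'].round(2),go(JAR['red'],.2))
E
```

```text
[ 0.59  0.13  2.04 -0.    0.97  0.51] (array([ 3.13, 15.52, 36.27]), array([5.  , 0.12, 0.05]))
```

Request:
{"fn": "step_arm", "kwargs": {
  "plan": [0.3, 1.6, 3.7, 5, 0, 0, 0, 0.6, 3.1, 7.3, 5, 0, 0, 0, 0.9, 4.7, 11, 5, 0, 0, 0, 1.3, 6.2, 14.6, 5, 0, 0, 0, 1.6, 7.8, 18.2, 5, 0, 0, 0]
}}

```text
time: 1.35
tcp_pos: [0.442, 0.0716, 0.2147]
tool_rot: [-0.5, -0.499, -0.5, 0.501]
ft_force: [0.6, -0.1, -0.3]
finger_gap: 0.0855
```

```bash
python3 - <<'E'
from h import *
print(get_obs()['q'].round(2),go(JAR['red'],.2))
E
```

```text
[ 0.14  0.19  2.02 -0.    0.94  0.14] (array([ 1.49,  9.25, 17.12]), array([-0.01,  0.12,  0.07]))
```

Request:
{"fn": "step_arm", "kwargs": {
  "plan": [0.3, 1.9, 3.6, 0, 0, 0, 0, 0.6, 3.8, 7.2, 0, 0, 0, 0, 0.9, 5.7, 10.8, 0, 0, 0, 0, 1.2, 7.6, 14.4, 0, 0, 0, 0, 1.5, 9.25, 17.1, 0, 0, 0, 0]
}}

```text
time: 1.77
tcp_pos: [0.5352, -0.1024, 0.1996]
tool_rot: [-0.5, -0.499, -0.499, 0.501]
ft_force: [0.3, 0.1, -1.2]
finger_gap: 0.0854
```

```bash
python3 - <<'E'
from h import *
o=get_obs();print(o['qvel'].round(2),o['tcp_pos'],go(JAR['red'],.042))
E
```

```text
[-0.5   0.39 -0.5   0.01  0.11 -0.5 ] [ 0.5351746  -0.10242353  0.19957334] (array([15.76, -0.05, -0.31]), array([-0.09,  0.14,  0.07]))
```

Request:
{"fn": "step_arm", "kwargs": {
  "plan": [3, -0.05, -0.3, 0, 0, 0, 0, 6.5, -0.05, -0.3, 0, 0, 0, 0, 10, -0.05, -0.3, 0, 0, 0, 0, 13.5, -0.05, -0.3, 0, 0, 0, 0, 16, -0.05, -0.3, 0, 0, 0, 0]
}}

```text
time: 2.18
tcp_pos: [0.5329, -0.0997, 0.0367]
tool_rot: [-0.499, -0.499, -0.5, 0.502]
ft_force: [-0.3, -0.0, -0.1]
finger_gap: 0.0856
```

Request:
{"fn": "step_arm", "kwargs": {
  "plan": [0, 0, 0, 0, 0, 0, 0]
}}

```text
time: 2.27
tcp_pos: [0.5295, -0.0991, 0.0322]
tool_rot: [-0.496, -0.497, -0.502, 0.504]
ft_force: [-0.1, 0.2, -0.0]
finger_gap: 0.0852
```

```bash
python3 - <<'E'
from h import *
o=get_obs();print(o['qvel'].round(2),o['tcp_pos'],go(JAR['red'],.038))
c=capture("scene");cv2.imwrite("pics/s1.png",cv2.resize(c["image"][120:300,100:340,::-1],None,fx=3,fy=3))
E
```

```text
[-0.   -0.02 -0.   -0.    0.04 -0.  ] [ 0.52953584 -0.09909209  0.03220995] (array([-0.58,  0.49,  0.06]), array([-0.12,  0.01,  0.69]))
```

View pics/s1.png

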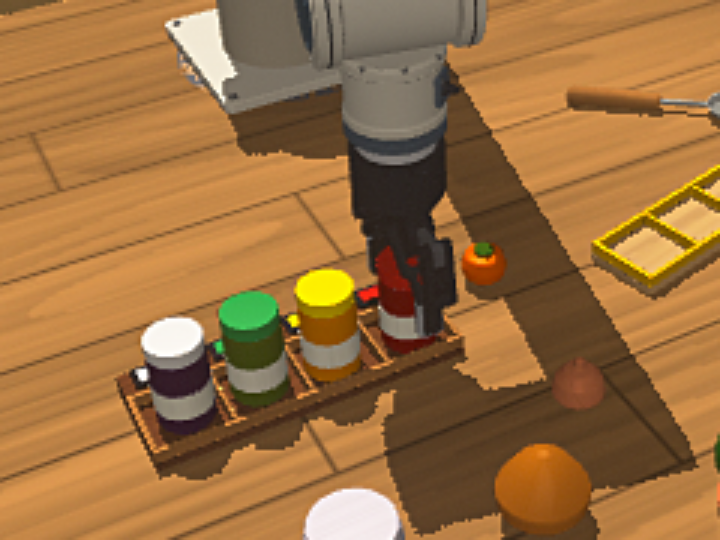

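Request:
{"fn": "step_arm", "kwargs": {
  "plan": [-0.5, 0.5, 0, 0, 0, 0.7, 0, -0.5, 0.5, 0, 0, 0, 0.7, 60, -0.5, 0.5, 0, 0, 0, 0.7, 255, -0.5, 0.5, 0, 0, 0, 0.7, 255, -0.5, 0.5, 0, 0, 0, 0.7, 255],
  "grip_force": 45
}}

```text
time: 2.73
tcp_pos: [0.536, -0.0994, 0.0407]
tool_rot: [0.501, 0.501, 0.498, -0.5]
ft_force: [-2.8, -0.1, 10.0]
finger_gap: 0.0468
```

Request:
{"fn": "step_arm", "kwargs": {
  "plan": [0, 0, 0, 0, 0, 0, 255, 0, 0, 0, 0, 0, 0, 255]
}}

```text
time: 2.9
tcp_pos: [0.5366, -0.0995, 0.0417]
tool_rot: [0.501, 0.501, 0.498, -0.499]
ft_force: [-0.2, -0.4, -2.1]
finger_gap: 0.0465
```

```bash
python3 - <<'E'
from h import *
o=get_obs();print(o['qvel'].round(2),o['tcp_pos'],go(JAR['red'],.18))
E
```

```text
[-0.    0.01  0.    0.   -0.   -0.  ] [ 0.53656683 -0.09946037  0.04169438] (array([-13.83,  -0.14,   0.04]), array([-0.1 ,  0.07, -0.3 ]))
```

Request:
{"fn": "step_arm", "kwargs": {
  "plan": [-1.5, 0, 0, 0, 0, -0.3, 255, -4.5, 0, 0, 0, 0, -0.3, 255, -8, 0, 0, 0, 0, -0.3, 255, -11, 0, 0, 0, 0, -0.3, 255, -14, 0, 0, 0, 0, -0.3, 255]
}}

```text
time: 3.32
tcp_pos: [0.5356, -0.0992, 0.1833]
tool_rot: [-0.5, -0.5, -0.499, 0.501]
ft_force: [0.5, -0.5, -1.7]
finger_gap: 0.0466
```

Request:
{"fn": "step_arm", "kwargs": {
  "plan": [0, 0, 0, 0, 0, 0, 255, 0, 0, -1.5, 0, 0, 0, 255, 0, 0, -4, 0, 0, 0, 255]
}}

```text
time: 3.57
tcp_pos: [0.5359, -0.0603, 0.1838]
tool_rot: [-0.5, -0.501, -0.498, 0.501]
ft_force: [0.1, 0.6, -2.0]
finger_gap: 0.0469
```

```bash
python3 - <<'E'
from h import *
o=get_obs();print(o['qvel'].round(2),o['tcp_pos'],o['ft_force'],o['finger_gap'],go(BAY['red'],.18))
c=capture("scene");cv2.imwrite("pics/s2.png",cv2.resize(c["image"][120:300,100:340,::-1],None,fx=3,fy=3))
E
```

```text
[ 0.58 -0.04  0.1   0.01 -0.03  0.57] [ 0.53590695 -0.06028705  0.18375961] [ 0.07553633  0.63161609 -1.98969887] 0.04694439638675955 (array([  0.34,   0.23, -19.96]), array([-0.25,  0.11, -0.11]))
```

View pics/s2.png

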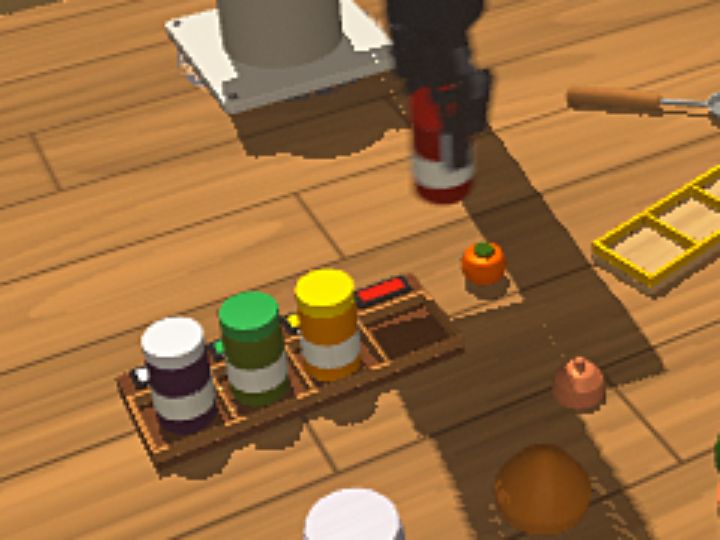

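The red jar is held upright and the other three haven't moved. Next I'll carry it across.

Request:
{"fn": "step_arm", "kwargs": {
  "plan": [0.3, 0.2, -4, 0, 0, 0, 255, 0.3, 0.2, -8, 0, 0, 0, 255, 0.3, 0.2, -12, 0, 0, 0, 255, 0.3, 0.2, -16, 0, 0, 0, 255, 0.3, 0.2, -19, 0, 0, 0, 255]
}}

```text
time: 4.03
tcp_pos: [0.5368, 0.1367, 0.1795]
tool_rot: [-0.499, -0.501, -0.5, 0.501]
ft_force: [-0.2, -0.4, -1.1]
finger_gap: 0.0468
```

Request:
{"fn": "step_arm", "kwargs": {
  "plan": [0, 0, -0.5, 0, 0, 0, 255, 0, 0, -0.5, 0, 0, 0, 255]
}}

```text
time: 4.2
tcp_pos: [0.5362, 0.1437, 0.1787]
tool_rot: [0.5, 0.499, 0.501, -0.5]
ft_force: [-0.2, -1.1, -1.6]
finger_gap: 0.0468
```

```bash
python3 - <<'E'
from h import *
o=get_obs();print(o['qvel'].round(2),o['tcp_pos'],o['ft_force'],o['finger_gap'],go(BAY['red'],.055))
E
```

```text
[-0.06 -0.01  0.02 -0.02  0.01 -0.03] [0.53615782 0.14369425 0.17872819] [-0.23871425 -1.05627439 -1.63921108] 0.04679069811458172 (array([12.37,  0.32,  0.45]), array([ 0.09, -0.04,  0.11]))
```

Request:
{"fn": "step_arm", "kwargs": {
  "plan": [2.5, 0.3, 0.45, 0, 0, 0, 255, 5.5, 0.3, 0.45, 0, 0, 0, 255, 8.5, 0.3, 0.45, 0, 0, 0, 255, 11, 0.3, 0.45, 0, 0, 0, 255, 12, 0.3, 0.45, 0, 0, 0, 255]
}}

```text
time: 4.62
tcp_pos: [0.5365, 0.1371, 0.0552]
tool_rot: [-0.498, -0.498, -0.502, 0.502]
ft_force: [-1.4, 0.1, -0.6]
finger_gap: 0.0466
```

Request:
{"fn": "step_arm", "kwargs": {
  "plan": [0, 0, 0, 0, 0, 0, 255, 0, 0, 0, 0, 0, 0, 255]
}}

```text
time: 4.78
tcp_pos: [0.5358, 0.1358, 0.0546]
tool_rot: [-0.498, -0.497, -0.502, 0.503]
ft_force: [-0.1, 1.0, -1.9]
finger_gap: 0.0468
```

```bash
python3 - <<'E'
from h import *
o=get_obs();print(o['qvel'].round(2),o['tcp_pos'],o['ft_force'],o['finger_gap'],go(BAY['red'],.04))
c=capture("scene");cv2.imwrite("pics/s3.png",cv2.resize(c["image"][100:260,260:460,::-1],None,fx=3.5,fy=3.5))
c=capture("top");cv2.imwrite("pics/t3.png",cv2.resize(c["image"][130:260,80:240,::-1],None,fx=4,fy=4))
E
```

```text
[ 0.01 -0.03 -0.02  0.    0.    0.01] [0.53581092 0.1358199  0.05464905] [-0.10526662  0.97675515 -1.89068199] 0.046790597532460405 (array([ 1.46,  0.34, -0.35]), array([-0.05,  0.09,  0.56]))
```

View pics/s3.png

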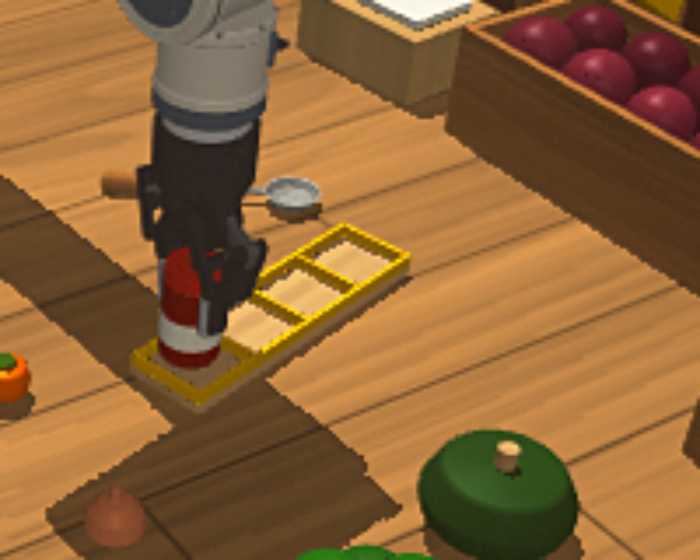

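View pics/t3.png

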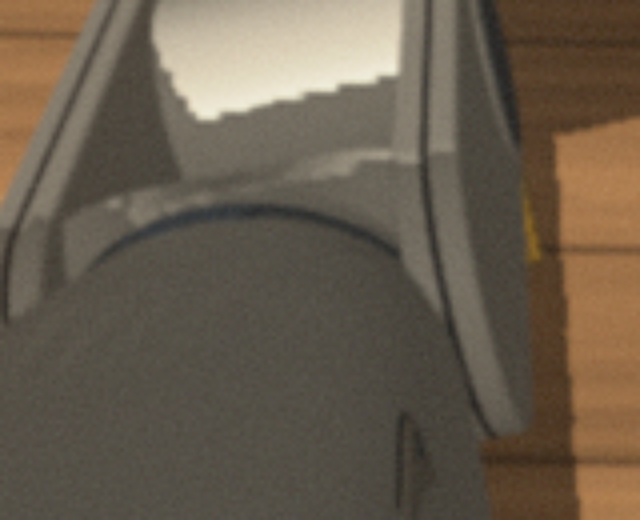

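The jar is hanging over the right-end bay with its base near (190,355) in the zoom. The top camera is blocked by the arm. I'll correct the sideways offset and lower slowly.

Request:
{"fn": "step_arm", "kwargs": {
  "plan": [0.2, 0.35, -0.35, 0, 0, 0.6, 255, 0.5, 0.35, -0.35, 0, 0, 0.6, 255, 0.8, 0.35, -0.35, 0, 0, 0.6, 255, 0.9, 0.35, -0.35, 0, 0, 0.6, 255, 0.9, 0.35, -0.35, 0, 0, 0.6, 255]
}}

```text
time: 5.3
tcp_pos: [0.5406, 0.1403, 0.0472]
tool_rot: [0.501, 0.501, 0.499, -0.499]
ft_force: [-0.1, -0.8, -1.3]
finger_gap: 0.0469
```

```bash
python3 - <<'E'
from h import *
o=get_obs();print(o['tcp_pos'],o['ft_force'],go(BAY['red'],.04))
E
```

```text
[0.54061159 0.14028294 0.04719391] [-0.11670242 -0.84080073 -1.29703375] (array([ 0.72, -0.15,  0.1 ]), array([-0.01,  0.04, -0.24]))
```

Request:
{"fn": "step_arm", "kwargs": {
  "plan": [0.1, -0.1, 0.1, 0, 0, 0, 255, 0.2, -0.1, 0.1, 0, 0, 0, 255, 0.3, -0.1, 0.1, 0, 0, 0, 255, 0.4, -0.1, 0.1, 0, 0, 0, 255, 0.4, -0.1, 0.1, 0, 0, 0, 255]
}}

```text
time: 5.72
tcp_pos: [0.5395, 0.1392, 0.0429]
tool_rot: [0.501, 0.501, 0.499, -0.499]
ft_force: [-0.4, -0.1, -1.7]
finger_gap: 0.0466
```

Request:
{"fn": "step_arm", "kwargs": {
  "plan": [0.1, 0, 0, 0, 0, 0, 255, 0.15, 0, 0, 0, 0, 0, 255, 0.15, 0, 0, 0, 0, 0, 255]
}}

```text
time: 5.97
tcp_pos: [0.5395, 0.1392, 0.0413]
tool_rot: [0.501, 0.501, 0.499, -0.499]
ft_force: [-0.3, -0.4, -1.7]
finger_gap: 0.0463
```

Request:
{"fn": "step_arm", "kwargs": {
  "plan": [0.1, 0, 0, 0, 0, 0, 255, 0.2, 0, 0, 0, 0, 0, 255, 0.2, 0, 0, 0, 0, 0, 255]
}}

```text
time: 6.22
tcp_pos: [0.5396, 0.1392, 0.0407]
tool_rot: [0.501, 0.501, 0.499, -0.499]
ft_force: [-4.1, -1.7, 14.6]
finger_gap: 0.0465
```

Request:
{"fn": "step_arm", "kwargs": {
  "plan": [0, 0, 0, 0, 0, 0, 255, 0, 0, 0, 0, 0, 0, 100, 0, 0, 0, 0, 0, 0, 0, 0, 0, 0, 0, 0, 0, 0, 0, 0, 0, 0, 0, 0, 0]
}}

```text
time: 6.63
tcp_pos: [0.5397, 0.1392, 0.0405]
tool_rot: [0.501, 0.501, 0.499, -0.499]
ft_force: [-0.1, -0.1, 0.7]
finger_gap: 0.0844
```

```bash
python3 - <<'E'
from h import *
o=get_obs();print(o['tcp_pos'],o['ft_force'],o['finger_gap'])
c=capture("scene");cv2.imwrite("pics/s4.png",cv2.resize(c["image"][100:260,260:460,::-1],None,fx=3.5,fy=3.5))
E
```

```text
[0.53965689 0.13924537 0.04053614] [-0.11437388 -0.07972269  0.73160596] 0.08443127849199214
```

View pics/s4.png

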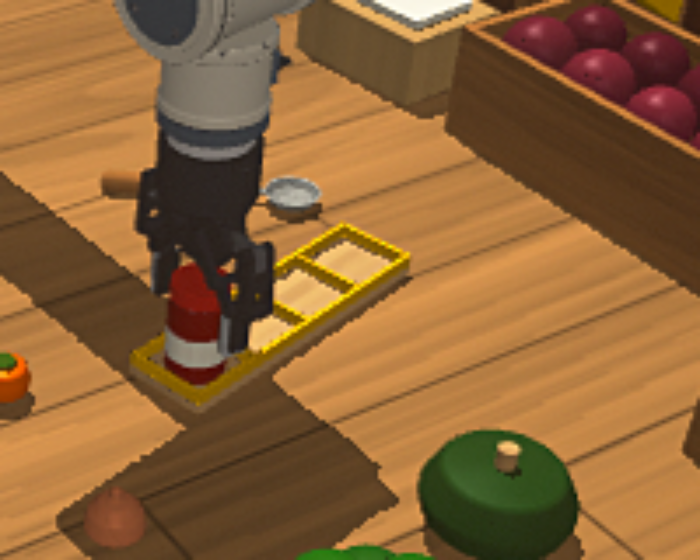

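Red is standing in the bay and the fingers are open. I'll lift away and head for yellow.

Request:
{"fn": "step_arm", "kwargs": {
  "plan": [-2, 0, 0, 0, 0, 0, 0, -5, 0, 0, 0, 0, 0, 0, -8.5, 0, 0, 0, 0, 0, 0, -12, 0, 0, 0, 0, 0, 0, -15, 0, 1.5, 0, 0, 0, 0]
}}

```text
time: 7.1
tcp_pos: [0.5394, 0.1258, 0.1926]
tool_rot: [0.502, 0.501, 0.499, -0.498]
ft_force: [0.8, -0.4, -0.1]
finger_gap: 0.0857
```

Request:
{"fn": "step_arm", "kwargs": {
  "plan": [-0.2, -0.1, 4, 0, 0, 0, 0, -0.2, -0.2, 8, 0, 0, 0, 0, -0.2, -0.3, 12, 0, 0, 0, 0, -0.2, -0.4, 16, 0, 0, 0, 0, -0.2, -0.5, 20, 0, 0, 0, 0]
}}

```text
time: 7.52
tcp_pos: [0.5343, -0.0759, 0.1947]
tool_rot: [0.502, 0.501, 0.499, -0.498]
ft_force: [1.2, 0.2, -1.1]
finger_gap: 0.0858
```

```bash
python3 - <<'E'
from h import *
o=get_obs();print(o['tcp_pos'],o['ft_force'],go(JAR['yellow'],.16))
c=capture("top")
cv2.imwrite("pics/t4.png",cv2.resize(c["image"][130:260,80:420,::-1],None,fx=2.3,fy=2.3))
hsv=cv2.cvtColor(c["image"],cv2.COLOR_RGB2HSV); P=cloud(c)
mm=sum(cv2.inRange(hsv,np.array(a),np.array(b)) for a,b in rng['red'])
s=(mm>0)&(abs(P[...,2]-.092)<.004)&(P[...,1]>.05)&(P[...,1]<.4)
v,u=np.nonzero(s); q=ray(c,np.c_[u,v],.092).astype(np.float32)
print(len(q),cv2.minEnclosingCircle(q),BAY['red'])
E
```

```text
[ 0.53427586 -0.07593491  0.19472358] [ 1.15629469  0.20239731 -1.12837076] (array([ 3.47, -0.06,  9.44]), array([ 0.11, -0.  , -0.31]))
381 ((0.5400382876396179, 0.13764053583145142), 0.023473771288990974) [0.53911789 0.13928267]
```

View pics/t4.png

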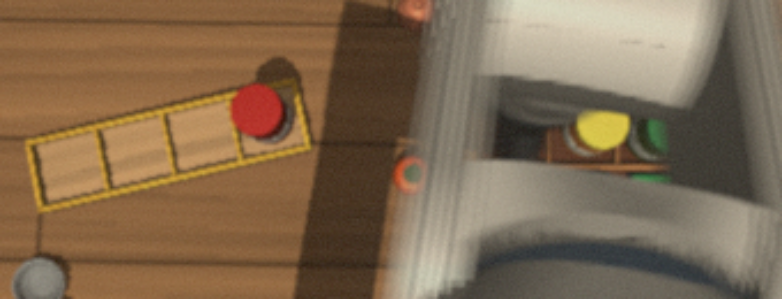

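The red lid measures within 2 mm of its bay's middle. On to yellow.

Request:
{"fn": "step_arm", "kwargs": {
  "plan": [0.5, 0, 4, 0, 0, 0, 0, 1.5, 0, 7.5, 0, 0, 0, 0, 2, 0, 9.2, 0, 0, 0, 0, 2, 0, 9.4, 0, 0, 0, 0, 2, 0, 9.4, 0, 0, 0, 0]
}}

```text
time: 7.98
tcp_pos: [0.534, -0.1769, 0.1745]
tool_rot: [0.501, 0.501, 0.497, -0.5]
ft_force: [-0.8, -0.8, 0.3]
finger_gap: 0.0853
```

```bash
python3 - <<'E'
from h import *
o=get_obs();print(o['tcp_pos'],o['qvel'].round(2),go(JAR['yellow'],.0405))
E
```

```text
[ 0.53396558 -0.17685692  0.17454817] [ 0.04 -0.02  0.01  0.01  0.    0.01] (array([13.4 , -0.06, -0.69]), array([-0.19,  0.13, -0.28]))
```

Request:
{"fn": "step_arm", "kwargs": {
  "plan": [1, 0, -0.7, 0, 0, 0, 0, 4, 0, -0.7, 0, 0, 0, 0, 7.5, 0, -0.7, 0, 0, 0, 0, 11, 0, -0.7, 0, 0, 0, 0, 12.6, 0, -0.7, 0, 0, 0, 0]
}}

```text
time: 8.4
tcp_pos: [0.5324, -0.1672, 0.0447]
tool_rot: [-0.5, -0.5, -0.499, 0.5]
ft_force: [-0.3, 0.5, 0.8]
finger_gap: 0.0855
```

Request:
{"fn": "step_arm", "kwargs": {
  "plan": [0, 0, 0, 0, 0, 0, 0, 0, 0, 0, 0, 0, 0, 0]
}}

```text
time: 8.57
tcp_pos: [0.5311, -0.1648, 0.0434]
tool_rot: [0.499, 0.499, 0.501, -0.5]
ft_force: [0.1, 0.3, 0.3]
finger_gap: 0.0854
```

```bash
python3 - <<'E'
from h import *
o=get_obs();print(o['tcp_pos'],o['qvel'].round(2),go(JAR['yellow'],.0405))
E
```

```text
[ 0.53113939 -0.16483677  0.04336294] [-0.01 -0.04 -0.03 -0.    0.01 -0.01] (array([0.28, 0.29, 0.55]), array([ 0.03, -0.05,  0.19]))
```

Request:
{"fn": "step_arm", "kwargs": {
  "plan": [0.25, 0.3, 0.55, 0, 0, 0, 0, 0.25, 0.3, 0.55, 0, 0, 0, 0, 0.25, 0.3, 0.55, 0, 0, 0, 0, 0.25, 0.3, 0.55, 0, 0, 0, 0]
}}

```text
time: 8.9
tcp_pos: [0.535, -0.1706, 0.042]
tool_rot: [0.5, 0.5, 0.5, -0.5]
ft_force: [0.2, 0.0, -0.1]
finger_gap: 0.0852
```

Request:
{"fn": "step_arm", "kwargs": {
  "plan": [0, 0, 0, 0, 0, 0, 60, 0, 0, 0, 0, 0, 0, 255, 0, 0, 0, 0, 0, 0, 255, 0, 0, 0, 0, 0, 0, 255, 0, 0, 0, 0, 0, 0, 255],
  "grip_force": 45
}}

```text
time: 9.32
tcp_pos: [0.5348, -0.1707, 0.0427]
tool_rot: [0.5, 0.5, 0.5, -0.5]
ft_force: [-3.6, -0.3, 7.0]
finger_gap: 0.0467
```

Request:
{"fn": "step_arm", "kwargs": {
  "plan": [-1.5, 0, 0, 0, 0, 0, 255, -4.5, 0, 0, 0, 0, 0, 255, -8, 0, 0, 0, 0, 0, 255, -11.5, 0, 0, 0, 0, 0, 255, -14, 0, 0, 0, 0, 0, 255]
}}

```text
time: 9.73
tcp_pos: [0.5353, -0.1709, 0.1851]
tool_rot: [0.5, 0.5, 0.5, -0.5]
ft_force: [0.9, -1.1, -2.7]
finger_gap: 0.047
```

Request:
{"fn": "step_arm", "kwargs": {
  "plan": [0, 0, -2, 0, 0, 0, 255, 0, -0.2, -5.5, 0, 0, 0, 255, 0, -0.3, -9.5, 0, 0, 0, 255, 0, -0.4, -13.5, 0, 0, 0, 255, 0, -0.6, -17.5, 0, 0, 0, 255]
}}

```text
time: 10.15
tcp_pos: [0.5286, 0.0055, 0.1849]
tool_rot: [-0.5, -0.5, -0.5, 0.5]
ft_force: [0.7, -0.5, -1.7]
finger_gap: 0.0467
```

```bash
python3 - <<'E'
from h import *
o=get_obs();print(o['tcp_pos'],o['qvel'].round(2),o['ft_force'],go(BAY['yellow'],.18))
E
```

```text
[0.52856233 0.00545114 0.18487642] [ 0.91 -0.05  0.07 -0.   -0.03  0.9 ] [ 0.72421047 -0.48601221 -1.71565714] (array([  0.48,  -0.57, -19.78]), array([-0.06,  0.01,  0.02]))
```

Request:
{"fn": "step_arm", "kwargs": {
  "plan": [0.2, -0.1, -4, 0, 0, 0, 255, 0.3, -0.2, -8, 0, 0, 0, 255, 0.3, -0.3, -12, 0, 0, 0, 255, 0.3, -0.4, -16, 0, 0, 0, 255, 0.3, -0.5, -19, 0, 0, 0, 255]
}}

```text
time: 10.57
tcp_pos: [0.5229, 0.1982, 0.1815]
tool_rot: [-0.5, -0.5, -0.5, 0.5]
ft_force: [-0.0, 0.9, -3.6]
finger_gap: 0.0469
```

Request:
{"fn": "step_arm", "kwargs": {
  "plan": [0, 0, -0.4, 0, 0, 0, 255, 0, 0, -0.4, 0, 0, 0, 255, 0, 0, -0.4, 0, 0, 0, 255]
}}

```text
time: 10.82
tcp_pos: [0.5223, 0.2019, 0.181]
tool_rot: [0.5, 0.499, 0.501, -0.5]
ft_force: [0.4, -0.8, -2.4]
finger_gap: 0.0468
```

```bash
python3 - <<'E'
from h import *
o=get_obs();print(o['tcp_pos'],o['qvel'].round(2),o['ft_force'],go(BAY['yellow'],.058))
E
```

```text
[0.52226803 0.20188692 0.18097475] [-0.03 -0.01  0.01 -0.   -0.    0.  ] [ 0.42082637 -0.75076644 -2.36085194] (array([12.3 ,  0.1 , -0.15]), array([0.06, 0.04, 0.13]))
```

Request:
{"fn": "step_arm", "kwargs": {
  "plan": [2, 0.1, -0.15, 0, 0, 0, 255, 5, 0.1, -0.15, 0, 0, 0, 255, 8.5, 0.1, -0.15, 0, 0, 0, 255, 11, 0.1, -0.15, 0, 0, 0, 255, 12, 0.1, -0.15, 0, 0, 0, 255]
}}

```text
time: 11.23
tcp_pos: [0.5208, 0.2005, 0.0576]
tool_rot: [-0.499, -0.498, -0.501, 0.503]
ft_force: [0.3, -0.5, -2.4]
finger_gap: 0.0466
```

Request:
{"fn": "step_arm", "kwargs": {
  "plan": [0, 0, 0, 0, 0, 0, 255, 0, 0, 0, 0, 0, 0, 255]
}}

```text
time: 11.4
tcp_pos: [0.5204, 0.1991, 0.0573]
tool_rot: [-0.498, -0.497, -0.501, 0.504]
ft_force: [-0.3, 0.6, -2.9]
finger_gap: 0.0472
```

```bash
python3 - <<'E'
from h import *
o=get_obs();print(o['tcp_pos'],o['qvel'].round(2),o['ft_force'],go(BAY['yellow'],.045))
E
```

```text
[0.52038713 0.19909326 0.05731475] [ 0.01 -0.04 -0.02  0.    0.    0.  ] [-0.34590767  0.63307176 -2.86109799] (array([ 1.23,  0.28, -0.43]), array([-0.15,  0.23,  0.56]))
```

Request:
{"fn": "step_arm", "kwargs": {
  "plan": [0.2, 0.3, -0.4, 0, 0.2, 0.6, 255, 0.5, 0.3, -0.4, 0, 0.2, 0.6, 255, 0.8, 0.3, -0.4, 0, 0.2, 0.6, 255, 1, 0.3, -0.4, 0, 0.2, 0.6, 255, 1, 0.3, -0.4, 0, 0.2, 0.6, 255]
}}

```text
time: 11.82
tcp_pos: [0.5233, 0.2031, 0.0474]
tool_rot: [0.5, 0.501, 0.499, -0.5]
ft_force: [-0.9, -0.1, -2.7]
finger_gap: 0.0469
```

Request:
{"fn": "step_arm", "kwargs": {
  "plan": [0.1, 0, 0, 0, 0, 0, 255, 0.25, 0, 0, 0, 0, 0, 255, 0.35, 0, 0, 0, 0, 0, 255, 0.4, 0, 0, 0, 0, 0, 255, 0.4, 0, 0, 0, 0, 0, 255]
}}

```text
time: 12.23
tcp_pos: [0.5232, 0.2031, 0.0432]
tool_rot: [0.5, 0.501, 0.499, -0.501]
ft_force: [-0.1, 0.2, -2.8]
finger_gap: 0.0468
```

```bash
python3 - <<'E'
from h import *
o=get_obs();print(o['tcp_pos'],o['qvel'].round(2),o['ft_force'],go(BAY['yellow'],.042))
E
```

```text
[0.52320297 0.203129   0.0432359 ] [-0. -0.  0. -0.  0.  0.] [-0.08922273  0.24693979 -2.82038449] (array([ 0.12, -0.02, -0.02]), array([-0.14,  0.03, -0.04]))
```

Request:
{"fn": "step_arm", "kwargs": {
  "plan": [0.1, 0, 0, 0, 0, 0, 255, 0.15, 0, 0, 0, 0, 0, 255, 0.15, 0, 0, 0, 0, 0, 255]
}}

```text
time: 12.48
tcp_pos: [0.5233, 0.2032, 0.0427]
tool_rot: [0.5, 0.501, 0.499, -0.5]
ft_force: [-3.7, -0.9, 7.4]
finger_gap: 0.0471
```

Contact came gently at about 7 N. Releasing.

Request:
{"fn": "step_arm", "kwargs": {
  "plan": [0, 0, 0, 0, 0, 0, 255, 0, 0, 0, 0, 0, 0, 100, 0, 0, 0, 0, 0, 0, 0, 0, 0, 0, 0, 0, 0, 0, 0, 0, 0, 0, 0, 0, 0]
}}

```text
time: 12.9
tcp_pos: [0.5235, 0.2032, 0.0426]
tool_rot: [0.5, 0.501, 0.499, -0.5]
ft_force: [0.1, 0.5, 0.2]
finger_gap: 0.0846
```

Request:
{"fn": "step_arm", "kwargs": {
  "plan": [-2, 0, 0, 0, 0, 0, 0, -5, 0, 0, 0, 0, 0, 0, -8.5, 0, 0, 0, 0, 0, 0, -12, 0, 0, 0, 0, 0, 0, -14.5, 0, 1.5, 0, 0, 0, 0]
}}

```text
time: 13.32
tcp_pos: [0.5244, 0.19, 0.1906]
tool_rot: [0.5, 0.502, 0.499, -0.499]
ft_force: [1.1, 0.3, 0.2]
finger_gap: 0.0852
```

Request:
{"fn": "step_arm", "kwargs": {
  "plan": [0.1, 0, 4, 0, 0, 0, 0, 0.1, 0.1, 8, 0, 0, 0, 0, 0.1, 0.2, 12, 0, 0, 0, 0, 0.1, 0.3, 16, 0, 0, 0, 0, 0.1, 0.4, 20, 0, 0, 0, 0]
}}

```text
time: 13.73
tcp_pos: [0.5279, -0.0117, 0.1896]
tool_rot: [0.501, 0.502, 0.499, -0.499]
ft_force: [0.4, 0.3, -0.1]
finger_gap: 0.0854
```

```bash
python3 - <<'E'
from h import *
o=get_obs();print(o['tcp_pos'],o['ft_force'],go(JAR['green'],.18))
c=capture("top")
hsv=cv2.cvtColor(c["image"],cv2.COLOR_RGB2HSV); P=cloud(c)
for k in('red','yellow'):
    mm=sum(cv2.inRange(hsv,np.array(a),np.array(b)) for a,b in rng[k])
    s=(mm>0)&(abs(P[...,2]-.092)<.004)&(P[...,1]>.05)&(P[...,1]<.4)
    v,u=np.nonzero(s); q=ray(c,np.c_[u,v],.092).astype(np.float32)
    print(k,len(q),cv2.minEnclosingCircle(q) if len(q) else '',BAY[k])
E
```

```text
[ 0.52794179 -0.01169419  0.18962612] [ 0.40671543  0.31503292 -0.14242   ] (array([ 0.93,  0.31, 22.14]), array([-0.02, -0.08, -0.28]))
red 47 ((0.5418570041656494, 0.15203984081745148), 0.01571931131184101) [0.53911789 0.13928267]
yellow 399 ((0.522714376449585, 0.20235222578048706), 0.02353290654718876) [0.5230393  0.20329422]
```

Request:
{"fn": "step_arm", "kwargs": {
  "plan": [0.2, 0.1, 4.1, 0, 0, 0, 0, 0.2, 0.1, 8.2, 0, 0, 0, 0, 0.2, 0.2, 12.3, 0, 0, 0, 0, 0.2, 0.3, 16.4, 0, 0, 0, 0, 0.2, 0.3, 20, 0, 0, 0, 0]
}}

```text
time: 14.2
tcp_pos: [0.5304, -0.2196, 0.188]
tool_rot: [0.501, 0.502, 0.498, -0.5]
ft_force: [0.7, 0.6, 0.5]
finger_gap: 0.0855
```

Request:
{"fn": "step_arm", "kwargs": {
  "plan": [0, 0, 1.5, 0, 0, 0, 0, 0, 0, 1.5, 0, 0, 0, 0, 0, 0, 1.5, 0, 0, 0, 0]
}}

```text
time: 14.45
tcp_pos: [0.5299, -0.2353, 0.1877]
tool_rot: [0.5, 0.502, 0.497, -0.5]
ft_force: [-0.6, 0.3, -0.2]
finger_gap: 0.0853
```

```bash
python3 - <<'E'
from h import *
o=get_obs();print(o['tcp_pos'],o['qvel'].round(2),go(JAR['green'],.0425))
E
```

```text
[ 0.52994915 -0.23533136  0.18769509] [ 0.04 -0.01  0.02  0.01  0.    0.01] (array([14.52,  0.03, -0.24]), array([-0.31,  0.06, -0.28]))
```

Request:
{"fn": "step_arm", "kwargs": {
  "plan": [2, 0, -0.2, 0, 0, 0, 0, 5.5, 0, -0.2, 0, 0, 0, 0, 9, 0, -0.2, 0, 0, 0, 0, 12.5, 0, -0.2, 0, 0, 0, 0, 13.8, 0, -0.2, 0, 0, 0, 0]
}}

```text
time: 14.87
tcp_pos: [0.5281, -0.2305, 0.0457]
tool_rot: [0.498, 0.501, 0.5, -0.501]
ft_force: [-1.0, -0.3, -0.5]
finger_gap: 0.0853
```

Request:
{"fn": "step_arm", "kwargs": {
  "plan": [0, 0, 0, 0, 0, 0, 0, 0, 0, 0, 0, 0, 0, 0]
}}

```text
time: 15.03
tcp_pos: [0.5274, -0.2289, 0.0452]
tool_rot: [0.498, 0.501, 0.501, -0.501]
ft_force: [-0.3, 0.5, 0.2]
finger_gap: 0.0853
```

```bash
python3 - <<'E'
from h import *
o=get_obs();print(o['tcp_pos'],o['qvel'].round(2),go(JAR['green'],.0425))
E
```

```text
[ 0.52742863 -0.22894545  0.04521302] [-0.01 -0.04 -0.03 -0.    0.   -0.  ] (array([0.27, 0.36, 0.42]), array([-0.14, -0.19,  0.21]))
```

Request:
{"fn": "step_arm", "kwargs": {
  "plan": [0.25, 0.35, 0.4, 0, -0.2, 0.2, 0, 0.25, 0.35, 0.4, 0, -0.2, 0.2, 0, 0.25, 0.35, 0.4, 0, -0.2, 0.2, 0, 0.25, 0.35, 0.4, 0, -0.2, 0.2, 0]
}}

```text
time: 15.37
tcp_pos: [0.5318, -0.2334, 0.044]
tool_rot: [0.5, 0.501, 0.499, -0.5]
ft_force: [0.1, -0.1, 0.5]
finger_gap: 0.0852
```

Request:
{"fn": "step_arm", "kwargs": {
  "plan": [0, 0, 0, 0, 0, 0, 60, 0, 0, 0, 0, 0, 0, 255, 0, 0, 0, 0, 0, 0, 255, 0, 0, 0, 0, 0, 0, 255, 0, 0, 0, 0, 0, 0, 255],
  "grip_force": 45
}}

```text
time: 15.78
tcp_pos: [0.5317, -0.2335, 0.0446]
tool_rot: [0.5, 0.501, 0.499, -0.501]
ft_force: [-2.3, 0.5, 5.9]
finger_gap: 0.0468
```

Request:
{"fn": "step_arm", "kwargs": {
  "plan": [-1.5, 0, 0, 0, 0, 0, 255, -4.5, 0, 0, 0, 0, 0, 255, -8, 0, 0, 0, 0, 0, 255, -11.5, 0, 0, 0, 0, 0, 255, -14, 0, 0, 0, 0, 0, 255]
}}

```text
time: 16.2
tcp_pos: [0.5318, -0.2335, 0.1872]
tool_rot: [0.501, 0.501, 0.498, -0.5]
ft_force: [0.6, -0.2, -1.6]
finger_gap: 0.0467
```

Request:
{"fn": "step_arm", "kwargs": {
  "plan": [0, 0, -2, 0, 0, 0, 255, 0, -0.2, -5.5, 0, 0, 0, 255, 0, -0.4, -9.5, 0, 0, 0, 255, 0, -0.6, -13.5, 0, 0, 0, 255, 0, -0.8, -17.5, 0, 0, 0, 255]
}}

```text
time: 16.62
tcp_pos: [0.5234, -0.0571, 0.1866]
tool_rot: [0.5, 0.501, 0.498, -0.501]
ft_force: [0.8, 0.2, -1.6]
finger_gap: 0.0468
```

```bash
python3 - <<'E'
from h import *
o=get_obs();print(o['tcp_pos'],o['qvel'].round(2),o['ft_force'],go(BAY['green'],.18))
E
```

```text
[ 0.52344598 -0.0571306   0.18664147] [ 0.9  -0.12  0.19 -0.   -0.08  0.88] [ 0.75232212  0.18258112 -1.64417466] (array([  0.6 ,  -1.78, -32.44]), array([-0.22,  0.1 , -0.17]))
```

Request:
{"fn": "step_arm", "kwargs": {
  "plan": [0.1, -0.2, -4, 0, 0, 0, 255, 0.1, -0.4, -8, 0, 0, 0, 255, 0.1, -0.7, -12, 0, 0, 0, 255, 0.1, -0.9, -16, 0, 0, 0, 255, 0.1, -1.1, -20, 0, 0, 0, 255]
}}

```text
time: 17.03
tcp_pos: [0.5123, 0.1447, 0.1851]
tool_rot: [0.5, 0.501, 0.498, -0.501]
ft_force: [1.7, 0.3, -1.1]
finger_gap: 0.0468
```

Request:
{"fn": "step_arm", "kwargs": {
  "plan": [0.2, -0.2, -4, 0, 0, 0, 255, 0.2, -0.4, -8, 0, 0, 0, 255, 0.2, -0.6, -11, 0, 0, 0, 255, 0.2, -0.6, -11.8, 0, 0, 0, 255, 0.2, -0.6, -12, 0, 0, 0, 255]
}}

```text
time: 17.45
tcp_pos: [0.5063, 0.2666, 0.1824]
tool_rot: [0.501, 0.5, 0.499, -0.5]
ft_force: [0.2, -0.6, -2.1]
finger_gap: 0.047
```

```bash
python3 - <<'E'
from h import *
o=get_obs();print(o['tcp_pos'],o['qvel'].round(2),o['ft_force'],go(BAY['green'],.058))
E
```

```text
[0.50625435 0.2665545  0.18243738] [-0.01  0.    0.   -0.01  0.01  0.01] [ 0.16796635 -0.61835426 -2.09971366] (array([12.44,  0.05, -0.1 ]), array([-0.05,  0.12, -0.11]))
```

Request:
{"fn": "step_arm", "kwargs": {
  "plan": [2, 0.1, -0.1, 0, 0, 0, 255, 5, 0.1, -0.1, 0, 0, 0, 255, 8.5, 0.1, -0.1, 0, 0, 0, 255, 11, 0.1, -0.1, 0, 0, 0, 255, 12, 0.1, -0.1, 0, 0, 0, 255]
}}

```text
time: 17.87
tcp_pos: [0.5052, 0.2645, 0.0589]
tool_rot: [-0.5, -0.498, -0.499, 0.503]
ft_force: [-0.5, -0.8, -2.4]
finger_gap: 0.0468
```

Request:
{"fn": "step_arm", "kwargs": {
  "plan": [0, 0, 0, 0, 0, 0, 255, 0, 0, 0, 0, 0, 0, 255]
}}

```text
time: 18.03
tcp_pos: [0.5048, 0.2632, 0.0585]
tool_rot: [-0.499, -0.498, -0.499, 0.504]
ft_force: [0.7, 0.5, -1.1]
finger_gap: 0.047
```

```bash
python3 - <<'E'
from h import *
o=get_obs();print(o['tcp_pos'],o['qvel'].round(2),o['ft_force'],go(BAY['green'],.048))
E
```

```text
[0.50484037 0.26316126 0.05854641] [ 0.01 -0.03 -0.02  0.    0.    0.  ] [ 0.68026818  0.49078224 -1.14570913] (array([ 1.05,  0.22, -0.42]), array([-0.19,  0.37,  0.33]))
```

Request:
{"fn": "step_arm", "kwargs": {
  "plan": [0.2, 0.2, -0.4, 0, 0.3, 0.3, 255, 0.5, 0.2, -0.4, 0, 0.3, 0.3, 255, 0.8, 0.2, -0.4, 0, 0.3, 0.3, 255, 1, 0.2, -0.4, 0, 0.3, 0.3, 255, 1, 0.2, -0.4, 0, 0.3, 0.3, 255]
}}

```text
time: 18.45
tcp_pos: [0.5068, 0.2671, 0.0486]
tool_rot: [-0.499, -0.5, -0.499, 0.501]
ft_force: [0.1, 1.0, -1.9]
finger_gap: 0.0466
```

Request:
{"fn": "step_arm", "kwargs": {
  "plan": [0.1, 0, 0, 0, 0, 0, 255, 0.2, 0, 0, 0, 0, 0, 255, 0.25, 0, 0, 0, 0, 0, 255, 0.25, 0, 0, 0, 0, 0, 255]
}}

```text
time: 18.78
tcp_pos: [0.5067, 0.2671, 0.0461]
tool_rot: [-0.499, -0.5, -0.499, 0.501]
ft_force: [1.0, -1.0, -1.6]
finger_gap: 0.0467
```

```bash
python3 - <<'E'
from h import *
o=get_obs();print(o['tcp_pos'],o['qvel'].round(2),o['ft_force'],go(BAY['green'],.0445))
E
```

```text
[0.5067366  0.26713079 0.04606039] [-0. -0. -0. -0.  0.  0.] [ 0.95670636 -0.95072457 -1.62988827] (array([ 0.16,  0.02, -0.02]), array([-0.18,  0.07,  0.02]))
```

Request:
{"fn": "step_arm", "kwargs": {
  "plan": [0.1, 0, 0, 0, 0, 0, 255, 0.18, 0, 0, 0, 0, 0, 255, 0.18, 0, 0, 0, 0, 0, 255]
}}

```text
time: 19.03
tcp_pos: [0.5068, 0.2672, 0.0447]
tool_rot: [-0.499, -0.5, -0.499, 0.501]
ft_force: [-1.1, -0.7, 4.7]
finger_gap: 0.0466
```

Contact at 5 N. Releasing, then on to white.

Request:
{"fn": "step_arm", "kwargs": {
  "plan": [0, 0, 0, 0, 0, 0, 255, 0, 0, 0, 0, 0, 0, 100, 0, 0, 0, 0, 0, 0, 0, 0, 0, 0, 0, 0, 0, 0, 0, 0, 0, 0, 0, 0, 0]
}}

```text
time: 19.45
tcp_pos: [0.5069, 0.2673, 0.0447]
tool_rot: [-0.499, -0.5, -0.499, 0.501]
ft_force: [0.6, 0.3, 0.1]
finger_gap: 0.0847
```

Request:
{"fn": "step_arm", "kwargs": {
  "plan": [-2, 0, 0, 0, 0, 0, 0, -5, 0, 0, 0, 0, 0, 0, -8.5, 0, 0, 0, 0, 0, 0, -12, 0, 0, 0, 0, 0, 0, -14.5, 0, 1.5, 0, 0, 0, 0]
}}

```text
time: 19.87
tcp_pos: [0.508, 0.2543, 0.1928]
tool_rot: [0.5, 0.502, 0.499, -0.499]
ft_force: [-0.5, 0.4, 0.4]
finger_gap: 0.0854
```

Request:
{"fn": "step_arm", "kwargs": {
  "plan": [0.1, 0.1, 4, 0, 0, 0, 0, 0.1, 0.3, 8, 0, 0, 0, 0, 0.1, 0.5, 12, 0, 0, 0, 0, 0.1, 0.7, 16, 0, 0, 0, 0, 0.1, 0.9, 20, 0, 0, 0, 0]
}}

```text
time: 20.28
tcp_pos: [0.5164, 0.0526, 0.1919]
tool_rot: [0.5, 0.502, 0.499, -0.499]
ft_force: [0.5, 0.2, 0.9]
finger_gap: 0.0851
```

Request:
{"fn": "step_arm", "kwargs": {
  "plan": [0.1, 0.1, 4, 0, 0, 0, 0, 0.1, 0.3, 8, 0, 0, 0, 0, 0.1, 0.5, 12, 0, 0, 0, 0, 0.1, 0.7, 16, 0, 0, 0, 0, 0.1, 0.8, 20, 0, 0, 0, 0]
}}

```text
time: 20.7
tcp_pos: [0.5241, -0.1494, 0.1909]
tool_rot: [0.501, 0.502, 0.499, -0.499]
ft_force: [0.4, -1.1, 0.0]
finger_gap: 0.0854
```

```bash
python3 - <<'E'
from h import *
o=get_obs();print(o['tcp_pos'],o['ft_force'],go(JAR['white'],.18))
c=capture("top")
cv2.imwrite("pics/t5.png",cv2.resize(c["image"][130:260,60:420,::-1],None,fx=2.2,fy=2.2))
hsv=cv2.cvtColor(c["image"],cv2.COLOR_RGB2HSV); P=cloud(c)
for k in rng:
    mm=sum(cv2.inRange(hsv,np.array(a),np.array(b)) for a,b in rng[k])
    s=(mm>0)&(abs(P[...,2]-.092)<.004)
    v,u=np.nonzero(s); q=ray(c,np.c_[u,v],.092).astype(np.float32)
    print(k,len(q),cv2.minEnclosingCircle(q) if len(q) else '',BAY[k])
E
```

```text
[ 0.52405997 -0.1494339   0.19086171] [ 0.40420744 -1.06666438  0.03132964] (array([ 1.07,  0.71, 14.56]), array([-0.07, -0.06, -0.25]))
red 803 ((0.7187298536300659, 0.34056925773620605), 0.2934032380580902) [0.53911789 0.13928267]
yellow 687 ((0.7014936208724976, -0.1300102025270462), 0.4559459388256073) [0.5230393  0.20329422]
green 353 ((0.5068551898002625, 0.26413416862487793), 0.022737406194210052) [0.5069607  0.26730578]
white 603 ((0.6507450342178345, -0.2756887376308441), 0.14457662403583527) [0.49088211 0.33131733]
```

View pics/t5.png

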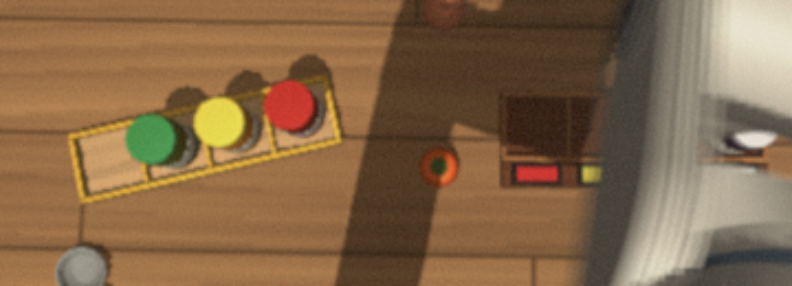

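Red, yellow and green stand in the three right-hand bays of the display rack. Their lids are at about (290,105), (220,122) and (153,139) in the crop. White is next.

Request:
{"fn": "step_arm", "kwargs": {
  "plan": [0.1, 0.2, 4, 0, 0, 0, 0, 0.2, 0.4, 8, 0, 0, 0, 0, 0.3, 0.7, 11.5, 0, 0, 0, 0, 0.3, 0.7, 14, 0, 0, 0, 0, 0.3, 0.7, 14.3, 0, 0, 0, 0]
}}

```text
time: 21.17
tcp_pos: [0.5314, -0.3031, 0.1885]
tool_rot: [0.501, 0.503, 0.495, -0.501]
ft_force: [0.2, 0.1, 1.4]
finger_gap: 0.0857
```

Request:
{"fn": "step_arm", "kwargs": {
  "plan": [0, 0, 0, 0, 0, 0, 0, 0, 0, 0, 0, 0, 0, 0]
}}

```text
time: 21.33
tcp_pos: [0.531, -0.3031, 0.1883]
tool_rot: [0.501, 0.503, 0.495, -0.501]
ft_force: [-0.0, -0.1, 0.0]
finger_gap: 0.0854
```

```bash
python3 - <<'E'
from h import *
o=get_obs();print(o['tcp_pos'],o['qvel'].round(2),go(JAR['white'],.0425))
E
```

```text
[ 0.53101466 -0.30309843  0.18827367] [ 0.03 -0.01  0.01  0.01  0.    0.  ] (array([14.57, -0.11, -0.86]), array([-0.47,  0.21, -0.38]))
```

Request:
{"fn": "step_arm", "kwargs": {
  "plan": [2, 0, -0.8, -0.4, 0.2, -0.4, 0, 5.5, 0, -0.8, -0.4, 0.2, -0.4, 0, 9, 0, -0.8, -0.4, 0.2, -0.4, 0, 12.5, 0, -0.8, -0.4, 0.2, -0.4, 0, 13.8, 0, -0.8, -0.4, 0.2, -0.4, 0]
}}

```text
time: 21.75
tcp_pos: [0.5296, -0.2924, 0.0462]
tool_rot: [0.498, 0.499, 0.502, -0.501]
ft_force: [-1.9, 0.0, 0.2]
finger_gap: 0.0852
```

Request:
{"fn": "step_arm", "kwargs": {
  "plan": [0, 0, 0, 0, 0, 0, 0, 0, 0, 0, 0, 0, 0, 0]
}}

```text
time: 21.92
tcp_pos: [0.5291, -0.291, 0.0458]
tool_rot: [0.497, 0.499, 0.504, -0.5]
ft_force: [-0.1, 0.9, -0.2]
finger_gap: 0.0852
```

```bash
python3 - <<'E'
from h import *
o=get_obs();print(o['tcp_pos'],o['qvel'].round(2),go(JAR['white'],.0425))
E
```

```text
[ 0.52908105 -0.29096475  0.04577383] [-0.01 -0.04 -0.03 -0.    0.   -0.  ] (array([0.32, 0.19, 0.41]), array([ 0.11, -0.27,  0.47]))
```

Request:
{"fn": "step_arm", "kwargs": {
  "plan": [0.3, 0.2, 0.4, 0.1, -0.3, 0.5, 0, 0.3, 0.2, 0.4, 0.1, -0.3, 0.5, 0, 0.3, 0.2, 0.4, 0.1, -0.3, 0.5, 0, 0.3, 0.2, 0.4, 0.1, -0.3, 0.5, 0]
}}

```text
time: 22.25
tcp_pos: [0.5318, -0.2954, 0.0441]
tool_rot: [0.501, 0.5, 0.499, -0.5]
ft_force: [-0.4, -0.6, 0.1]
finger_gap: 0.0859
```

Request:
{"fn": "step_arm", "kwargs": {
  "plan": [0, 0, 0, 0, 0, 0, 60, 0, 0, 0, 0, 0, 0, 255, 0, 0, 0, 0, 0, 0, 255, 0, 0, 0, 0, 0, 0, 255, 0, 0, 0, 0, 0, 0, 255],
  "grip_force": 45
}}

```text
time: 22.67
tcp_pos: [0.5318, -0.2956, 0.0448]
tool_rot: [0.501, 0.5, 0.499, -0.5]
ft_force: [-2.0, 0.1, 7.2]
finger_gap: 0.0469
```

Request:
{"fn": "step_arm", "kwargs": {
  "plan": [-1.5, 0, 0, 0, 0, 0, 255, -4.5, 0, 0, 0, 0, 0, 255, -8, 0, 0, 0, 0, 0, 255, -11.5, 0, 0, 0, 0, 0, 255, -14, 0, 0, 0, 0, 0, 255]
}}

```text
time: 23.08
tcp_pos: [0.5318, -0.2956, 0.1873]
tool_rot: [0.502, 0.5, 0.498, -0.5]
ft_force: [-0.1, 1.3, -1.3]
finger_gap: 0.047
```

Request:
{"fn": "step_arm", "kwargs": {
  "plan": [0, 0, -2, 0, 0, 0, 255, 0, -0.2, -5.5, 0, 0, 0, 255, 0, -0.5, -9.5, 0, 0, 0, 255, 0, -0.8, -13.5, 0, 0, 0, 255, 0, -1.1, -17.5, 0, 0, 0, 255]
}}

```text
time: 23.5
tcp_pos: [0.5199, -0.1191, 0.1865]
tool_rot: [0.501, 0.501, 0.498, -0.5]
ft_force: [0.4, 0.3, -2.9]
finger_gap: 0.0468
```

```bash
python3 - <<'E'
from h import *
o=get_obs();print(o['tcp_pos'],o['qvel'].round(2),o['ft_force'],go(BAY['white'],.18))
E
```

```text
[ 0.51990967 -0.11911858  0.18654412] [ 0.85 -0.21  0.33 -0.   -0.13  0.84] [ 0.43203185  0.28262746 -2.9400378 ] (array([  0.54,  -2.96, -45.04]), array([-0.07,  0.14, -0.18]))
```

Request:
{"fn": "step_arm", "kwargs": {
  "plan": [0, -0.3, -4, 0, 0, 0, 255, 0, -0.6, -8, 0, 0, 0, 255, 0, -0.9, -12, 0, 0, 0, 255, 0, -1.1, -16, 0, 0, 0, 255, 0, -1.4, -20, 0, 0, 0, 255]
}}

```text
time: 23.92
tcp_pos: [0.5054, 0.0827, 0.1859]
tool_rot: [0.501, 0.5, 0.498, -0.5]
ft_force: [0.4, -0.8, -2.5]
finger_gap: 0.047
```

Request:
{"fn": "step_arm", "kwargs": {
  "plan": [0, -0.3, -4, 0, 0, 0, 255, 0, -0.6, -8, 0, 0, 0, 255, 0, -0.8, -12, 0, 0, 0, 255, 0, -1, -16, 0, 0, 0, 255, 0, -1.3, -20, 0, 0, 0, 255]
}}

```text
time: 24.33
tcp_pos: [0.4919, 0.2845, 0.1851]
tool_rot: [0.501, 0.5, 0.498, -0.5]
ft_force: [1.6, 0.6, -2.5]
finger_gap: 0.0464
```

```bash
python3 - <<'E'
from h import *
o=get_obs();print(o['tcp_pos'],o['qvel'].round(2),o['ft_force'],go(BAY['white'],.18))
E
```

```text
[0.49192563 0.28454154 0.18506202] [ 0.79  0.27 -0.44 -0.    0.16  0.78] [ 1.56029602  0.58692384 -2.53256011] (array([ 0.49, -0.11, -4.68]), array([-0.07,  0.16, -0.14]))
```

Request:
{"fn": "step_arm", "kwargs": {
  "plan": [0, 0, -3, 0, 0, 0, 255, 0, 0, -4.2, 0, 0, 0, 255, 0, 0, -4.3, 0, 0, 0, 255, 0, 0, -4.3, 0, 0, 0, 255]
}}

```text
time: 24.67
tcp_pos: [0.4914, 0.3275, 0.1844]
tool_rot: [0.501, 0.499, 0.499, -0.501]
ft_force: [-0.7, -0.8, -3.3]
finger_gap: 0.0466
```

```bash
python3 - <<'E'
from h import *
o=get_obs();print(o['tcp_pos'],o['qvel'].round(2),o['ft_force'],go(BAY['white'],.058))
E
```

```text
[0.49139071 0.32751415 0.18436783] [-0.03 -0.01  0.02 -0.    0.   -0.  ] [-0.70799081 -0.80922612 -3.27636597] (array([12.64, -0.07, -0.43]), array([ 0.01,  0.22, -0.08]))
```

Request:
{"fn": "step_arm", "kwargs": {
  "plan": [1.5, 0, -0.6, 0, 0.2, 0, 255, 5, 0, -0.6, 0, 0.2, 0, 255, 8.5, 0, -0.6, 0, 0.2, 0, 255, 11, 0, -0.6, 0, 0.2, 0, 255, 12.2, 0, -0.6, 0, 0.2, 0, 255]
}}

```text
time: 25.08
tcp_pos: [0.4896, 0.3298, 0.059]
tool_rot: [-0.5, -0.498, -0.5, 0.502]
ft_force: [-0.7, 0.2, -2.8]
finger_gap: 0.0471
```

Request:
{"fn": "step_arm", "kwargs": {
  "plan": [0, 0, 0, 0, 0, 0, 255, 0, 0, 0, 0, 0, 0, 255]
}}

```text
time: 25.25
tcp_pos: [0.4893, 0.3281, 0.0585]
tool_rot: [-0.499, -0.498, -0.499, 0.504]
ft_force: [-0.3, 0.7, -2.6]
finger_gap: 0.0466
```

```bash
python3 - <<'E'
from h import *
o=get_obs();print(o['tcp_pos'],o['qvel'].round(2),o['ft_force'],go(BAY['white'],.048))
E
```

```text
[0.48934811 0.32810699 0.05853958] [ 0.01 -0.03 -0.03  0.    0.    0.  ] [-0.31166997  0.66902278 -2.57996405] (array([ 1.05,  0.16, -0.33]), array([-0.17,  0.32,  0.33]))
```

Request:
{"fn": "step_arm", "kwargs": {
  "plan": [0.2, 0.15, -0.3, 0, 0.3, 0.3, 255, 0.5, 0.15, -0.3, 0, 0.3, 0.3, 255, 0.8, 0.15, -0.3, 0, 0.3, 0.3, 255, 1, 0.15, -0.3, 0, 0.3, 0.3, 255, 1, 0.15, -0.3, 0, 0.3, 0.3, 255]
}}

```text
time: 25.67
tcp_pos: [0.4908, 0.3312, 0.0487]
tool_rot: [-0.499, -0.501, -0.499, 0.501]
ft_force: [-0.1, -0.2, -2.0]
finger_gap: 0.0466
```

Request:
{"fn": "step_arm", "kwargs": {
  "plan": [0.1, 0, 0, 0, 0, 0, 255, 0.2, 0, 0, 0, 0, 0, 255, 0.25, 0, 0, 0, 0, 0, 255, 0.25, 0, 0, 0, 0, 0, 255]
}}

```text
time: 26.0
tcp_pos: [0.4907, 0.3311, 0.0461]
tool_rot: [-0.499, -0.501, -0.499, 0.501]
ft_force: [-0.6, 0.7, -1.9]
finger_gap: 0.047
```

```bash
python3 - <<'E'
from h import *
o=get_obs();print(o['tcp_pos'],o['qvel'].round(2),o['ft_force'],go(BAY['white'],.0447))
E
```

```text
[0.49071225 0.3311444  0.04607725] [-0. -0.  0.  0.  0. -0.] [-0.60282874  0.74229591 -1.8532282 ] (array([ 0.14,  0.02, -0.02]), array([-0.16,  0.01,  0.02]))
```

Request:
{"fn": "step_arm", "kwargs": {
  "plan": [0.1, 0, 0, 0, 0, 0, 255, 0.17, 0, 0, 0, 0, 0, 255, 0.17, 0, 0, 0, 0, 0, 255]
}}

```text
time: 26.25
tcp_pos: [0.4909, 0.3313, 0.0449]
tool_rot: [-0.499, -0.501, -0.499, 0.501]
ft_force: [-1.3, -0.9, 2.7]
finger_gap: 0.0464
```

Contact. I'll release, lift, and pull back towards +y so both cameras can see.

Request:
{"fn": "step_arm", "kwargs": {
  "plan": [0, 0, 0, 0, 0, 0, 255, 0, 0, 0, 0, 0, 0, 100, 0, 0, 0, 0, 0, 0, 0, 0, 0, 0, 0, 0, 0, 0, 0, 0, 0, 0, 0, 0, 0]
}}

```text
time: 26.67
tcp_pos: [0.4909, 0.3314, 0.0449]
tool_rot: [0.499, 0.501, 0.499, -0.501]
ft_force: [-0.4, -0.3, 0.5]
finger_gap: 0.0845
```

Request:
{"fn": "step_arm", "kwargs": {
  "plan": [-2, 0, 0, 0, 0, 0, 0, -5, 0, 0, 0, 0, 0, 0, -8.5, 0, 0, 0, 0, 0, 0, -12, 0, 0, 0, 0, 0, 0, -15, 0, 0, 0, 0, 0, 0]
}}

```text
time: 27.08
tcp_pos: [0.4911, 0.3315, 0.1971]
tool_rot: [0.499, 0.501, 0.499, -0.5]
ft_force: [0.1, 0.8, -0.4]
finger_gap: 0.0855
```

Request:
{"fn": "step_arm", "kwargs": {
  "plan": [0, -0.5, 3.5, 0, 0, 0, 0, 0, -1, 7.5, 0, 0, 0, 0, 0, -1.5, 11.5, 0, 0, 0, 0, 0, -2, 15.5, 0, 0, 0, 0, 0, -2.5, 19.5, 0, 0, 0, 0]
}}

```text
time: 27.5
tcp_pos: [0.465, 0.135, 0.1971]
tool_rot: [0.5, 0.501, 0.499, -0.5]
ft_force: [0.4, 0.7, -0.1]
finger_gap: 0.0853
```

Request:
{"fn": "step_arm", "kwargs": {
  "plan": [0, -0.5, 4, 0, 0, 0, 0, 0, -1, 8, 0, 0, 0, 0, 0, -1.5, 12, 0, 0, 0, 0, 0, -2, 15, 0, 0, 0, 0, 0, -2, 17, 0, 0, 0, 0]
}}

```text
time: 27.92
tcp_pos: [0.4434, -0.0374, 0.1971]
tool_rot: [0.499, 0.501, 0.499, -0.501]
ft_force: [0.6, -0.2, 0.9]
finger_gap: 0.0851
```

Request:
{"fn": "step_arm", "kwargs": {
  "plan": [0, 0, 0, 0, 0, 0, 0, 0, 0, 0, 0, 0, 0, 0, 0, 0, 0, 0, 0, 0, 0]
}}

```text
time: 28.17
tcp_pos: [0.4434, -0.037, 0.1971]
tool_rot: [0.499, 0.502, 0.499, -0.501]
ft_force: [0.2, -0.3, 0.0]
finger_gap: 0.085
```

```bash
python3 - <<'E'
from h import *
o=get_obs();print(o['time'],o['tcp_pos'],o['ft_force'],o['qvel'].round(2))
cc=[]
for n in("top","scene"):
    c=capture(n);im=c["image"]
    im=im[120:270,60:420] if n=="top" else im[120:280,110:470]
    cc.append(cv2.resize(im[:,:,::-1],(720,300 if n=="top" else 300)))
    hsv=cv2.cvtColor(c["image"],cv2.COLOR_RGB2HSV); P=cloud(c)
    for k in rng:
        mm=sum(cv2.inRange(hsv,np.array(a),np.array(b)) for a,b in rng[k])
        s=(mm>0)&(abs(P[...,2]-.092)<.004)&(P[...,1]>.05)&(P[...,1]<.4)&(P[...,0]>.43)&(P[...,0]<.6)
        v,u=np.nonzero(s); q=ray(c,np.c_[u,v],.092).astype(np.float32)
        e=np.array(cv2.minEnclosingCircle(q)[0])-C if len(q) else np.zeros(2)
        print(n,k,len(q),"rack x,y mm",(1000*np.array([e@X,e@Y])).round(1), "z",np.median(P[s][:,2]).round(4) if len(q) else '')
cv2.imwrite("pics/end.png",np.vstack(cc))
E
```

```text
28.1667 [ 0.44339675 -0.03700263  0.19709175] [ 0.20859544 -0.28098591  0.02452893] [ 0.02  0.   -0.   -0.    0.   -0.  ]
top red 388 rack x,y mm [   0.7 -100.9] z 0.0921
top yellow 404 rack x,y mm [-6.8 -6.8] z 0.0921
top green 367 rack x,y mm [-1.1 31. ] z 0.092
top white 407 rack x,y mm [-0.7 98. ] z 0.0919
scene red 158 rack x,y mm [   3.8 -100. ] z 0.0924
scene yellow 145 rack x,y mm [  4.4 -34.6] z 0.0925
scene green 135 rack x,y mm [ 2.6 30.5] z 0.0926
scene white 113 rack x,y mm [ 1.5 97.7] z 0.0925
```

View pics/end.png

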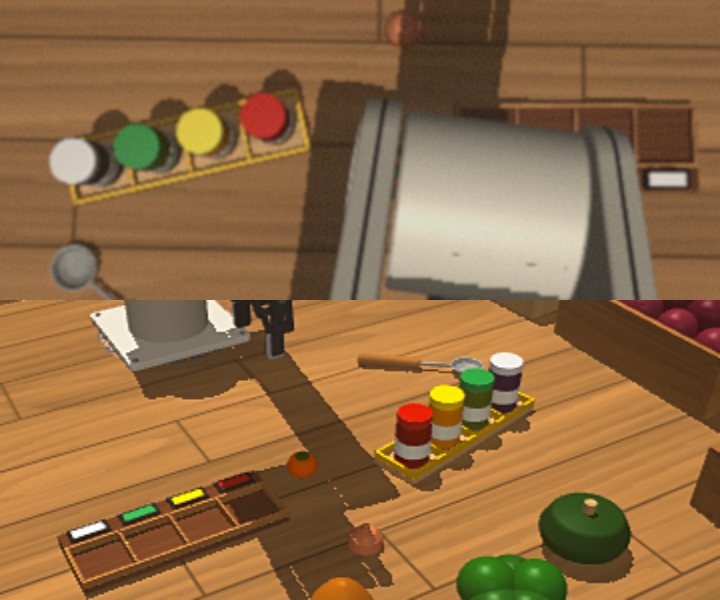

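All four jars are upright in the display rack: white (78,160), green (140,147), yellow (202,131) and red (265,116), left to right. Every lid top reads 92 mm, so each jar is sitting on its bay floor. The yellow top-view centre, (-6.8, -6.8) mm, doesn't fit. Some rim pixels share its colour and probably spoiled that mask, because a clean reading after yellow was placed was within 1 mm of the bay's middle. The arm actually backed off towards -y, not +y as I said, and it is clear of everything.

```bash
python3 -c "
from cell import *
print(sign_off())"
```

```text
the job is handed in; nothing more can be done
None
```

All four jars are in the display rack in reverse order: white, green, yellow, red from left to right as seen from the robot. I handed the job in after about 28 s of robot time. Each jar was set down gently, with contact forces between about 3 and 15 N (red was the firmest), then released. The arm finished clear of everything.

**Last checks:** all four lids read 92 mm high in both cameras, which means each jar is standing flat on its bay floor. The top camera put red, green and white within about 2 mm of their bay middles.

**Readings that disagreed:**
- **Yellow, final top view:** this read about 27 mm off along the rack, most likely because yellow rim pixels got into the colour mask. A clean top view just after placing it showed it within 1 mm of the middle, and the last scene view agreed to about 5 mm.
- **Scene camera:** it consistently reads 2–4 mm farther from the robot than the top camera. That is slightly more than the stated calibration error, but well inside the 7 mm of clearance in each bay.

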